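# Set the power meter on its sloped stand

## Robot

A 6-joint arm with a two-finger parallel gripper is mounted at the origin on the work surface. World frame = base frame: x ahead of the robot, y to its left, z up, the work surface at z = 0. Lengths are in m, angles in rad, forces in N, time in s.
With the tool pointing down it reaches from about 0.3 to 0.875 m from the base axis. Payload 6.4 kg.
Tool frame: the origin (TCP) lies at the centre of the arm's flange, where the gripper is bolted on; the fingertips stand 166 mm ahead of it and the grasp point (between the pads) lies 147 mm ahead of it (r.hold_point_z is the distance from the TCP to the grasp point, in m); z points along the fingers, y is the direction in which the jaws open and shut (so a half turn about z gives the same grasp; the last joint's range is limited). The gripper opens to 88 mm and grips with 3 to 60 N. Pads are 18 mm wide; open, the fingers measure 123 mm over their backs; the gripper's body (75 mm by 187 mm) begins 45 mm behind the grasp point.
Start: joints at [-1.529, 0.181, 1.607, -0, 1.354, -0.206], TCP at [0.141, -0.557, 0.405] pointing down, gripper open.
Joint ranges: [-2.99, 2.99], [-0.89, 2.07], [0.3, 2.58], [-1.14, 4.28], [0, 2.63], [-3.12, 3.12]. Speed limits (rad/s): [2.57, 2.57, 3.01, 3.14, 3.14, 3.14].

## Interface

Orientations are given as a rotation vector (axis times angle).
In Python, from bench import r, eyes gives the robot as it stands.
- The arm moves only by the tool jog_arm, never from a script. Its argument "moves" is a list of rows, each a list of 5 numbers: the closure, from 0 (fully open) to 1 (shut), then the shift along the tool's x, y, z each as a share of 1000 mm, from -1 to 1, then the turn about the tool's z as a share of 45 degrees, from -1 to 1. A call has 1 to 5 rows; each row is the pose to reach, as a shift and turn from the pose commanded when the call began, along the tool's axes at that moment; what a row does not reach only later rows make up. A row lasts 1/8 s, in which the tool goes at most 62.5 mm and 10.7 degrees, less where a joint would pass 70% of its speed; a pose out of reach is approached as far as the arm can. A call with a number of a shift or a turn outside -1 to 1 is refused whole. A call with a gripper value outside its range is refused whole. The fingers move at their own pace and stop on an object; the grip force is fixed at half the most. Time passes only in rows, so rows that repeat a pose let the fingers close. It gives the time, the measured TCP pose, the force and the opening at its end, in the units of the state.
- r.read_state(): the state, without advancing time (a new reading comes with each control period).
- eyes.camera(name): name is "scene" or "top" or "wrist"; returns a dict with "pixels" (384x512x3 uint8, blue, green, red), "fov_y" (degrees; the focal length in pixels is half the picture's height over the tangent of half this angle, whatever the lens; pixels are square), "cx", "cy" (the principal point, pixels), "dist" ([k1, k2, p1, p2, k3] as OpenCV has them; the pictures are not rectified), "R" (3x3) and "t" (3): a world point X has camera coordinates R X + t. Camera axes: x right, y down, z forward; pixel columns grow to the right and rows downward; lengths in m; the calibration is good to about 2 mm. A picture is of the moment at which its call begins. There is no depth.
- r.sign_off(): hands the job in, once; it reports no verdict.
The state is a dict: "clock": time; "qpos": joint angles; "joint_vel": joint speeds; "effort": joint torques, N m; "tool_pos": TCP position; "orientation": TCP orientation; "wrist_force": force on the tool from outside, world axes, zero at the start; "torque": the same for the moment, N m; "grip_width": finger opening in m.
Only numpy, scipy, OpenCV 4.12 (cv2) and the standard library are available. Lean on these libraries where they do the work, as an engineer would, in place of code of your own. Each camera call takes 0.05 s, during which the arm holds its last target.

## Task

Take the long handheld power meter, the one with the screen, and set it down on the narrow sloped stand: screen up, straight along the slope, connector end uppermost and its bottom end close to the lip. Do not drop it, leave the shorter light source where it lies, and let go.

Things in the scene. Friction and masses are not known exactly. Their poses are not given: they have to be found in the camera images.
- meter: Optical power meter: loose grey hand-held box 150 mm long (x), 56 wide (y), 34 thick (z), about 0.3 kg, lying flat on the table, screen up. Screen near the +x end, nine white keys near the -x end; a steel connector 14 mm across sticks out 12 mm at the +x end. Origin: centre of the box's underside; x along it to the connector, z out through the screen. Grip it across its width.
- deck: Sloped aluminium strip on top of the stand, 46 mm wide (narrower than the meter: fingers at its sides pass beside the strip), 130 long, rising at 22 degrees. A lip at the low end stands 12 mm above it. Origin: on the strip's surface, mid-width, at the lip's inner face, 60 mm above the table. x runs up the slope, y across, z square out of the surface. Friction mostly holds the meter there.
- stand: The stand that carries the deck, fixed to the table: a dark steel base plate 160 x 110 mm, 8 mm thick, with two thin aluminium posts 40 mm wide under the deck. Origin: underside of the plate, at its centre; x towards the deck's high end. The deck's low end looks roughly to the robot. Nothing rises beside the deck.
- source: Bystander: the light source, a loose grey hand-held box of the meter's width and thickness but only 105 mm long, with a round black dial and no screen, lying on the table. Origin: centre of its underside; x along it to its connector. Leave it where it lies.
Not all that is in view belongs to the job. What is shaped like the meter but yellow is not meant. What is shaped like the stand but purple is not meant.

How it is judged:
By the outcome, as a careful person would: the job done as asked, in the order asked, and still so for the second after the job is handed in, with the robot touching nothing.
It also fails if it takes over 32 s, if anything falls off the work surface, if the arm or the gripper's body presses on something with over 40 N, if the wrist force passes 120 N, or if a joint passes its speed limit or range.

## Working session

There is one attempt and no reset: what is moved stays moved. The work goes in short steps, Python scripts to look and compute and a tool call to move; the robot and the scene stay as the last step left them, time stands still between calls to the robot, and variables do not carry over. Pictures are saved under pics/ and viewed, and the job is handed in when it is done.

Besides the shell and the picture viewer there is one more tool, called after ">>>" as name(argument=value, ...) on one line, values as JSON. jog_arm: Moves the arm, as the interface text tells. Shift numbers are shares of 1000 mm and turn numbers shares of 45 degrees, none past 1 either way. Its arguments: {"type":"object","properties":{"moves":{"type":"array","items":{"type":"array","items":{"type":"number"}}}},"required":["moves"]}

```bash
ls; mkdir -p pics; python3 - <<'E'
from bench import r,eyes
import cv2,numpy as np
print(r.read_state())
for n in("scene","top","wrist"):
    c=eyes.camera(n); cv2.imwrite(f"pics/{n}0.png",c["pixels"]); print(n,c["fov_y"],c["cx"],c["cy"],c["dist"],np.round(c["R"],3).tolist(),np.round(c["t"],3))
E
```

```text
pics
{'clock': 0.0, 'qpos': array([-1.52934198e+00,  1.81531744e-01,  1.60797111e+00,  2.97633504e-05,
        1.35380109e+00, -2.06329362e-01]), 'joint_vel': array([ 0.00106601, -0.00057868,  0.00074192, -0.00195841,  0.00043781,
        0.00169383]), 'effort': array([ 4.70194318e-04, -4.33860934e+01, -3.41851079e+01,  7.01909303e-02,
        3.85392294e-02, -1.42471017e-04]), 'tool_pos': array([ 0.14101671, -0.55719004,  0.40383295]), 'orientation': array([-3.11582422e+00, -3.88002319e-01, -2.66697129e-04]), 'wrist_force': array([ 0.10342149, -0.13109244,  0.22638892]), 'torque': array([ 0.00091573, -0.04772934, -0.01813678]), 'grip_width': 0.088156662747906}
scene 43.394790427656204 252.46542721687038 185.8095879307595 [-0.07065595  0.          0.          0.          0.        ] [[0.263, 0.965, 0.001], [0.745, -0.203, -0.635], [-0.613, 0.167, -0.772]] [-0.073 -0.222  1.338]
top 44.19279387219045 257.3758367487465 189.3957687161555 [-0.17608825  0.          0.          0.          0.        ] [[-0.007, -1.0, -0.008], [-0.997, 0.008, -0.073], [0.074, 0.007, -0.997]] [-0.023  0.353  1.06 ]
wrist 67.58922903639427 257.84466381987016 188.28042074360158 [-0.00584427  0.          0.          0.          0.        ] [[0.246, -0.969, -0.001], [-0.923, -0.234, 0.307], [-0.297, -0.074, -0.952]] [-0.574 -0.042  0.39 ]
```

View pics/scene0.png

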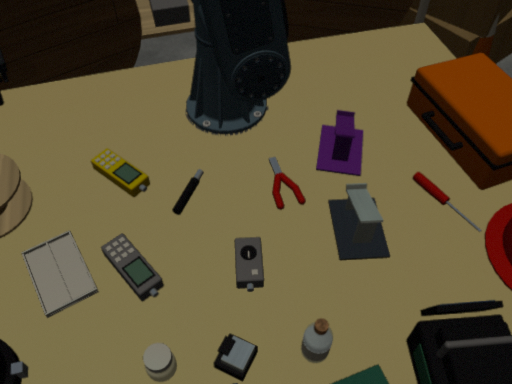

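View pics/top0.png

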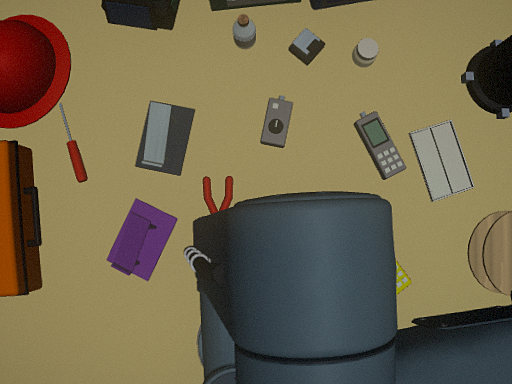

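View pics/wrist0.png

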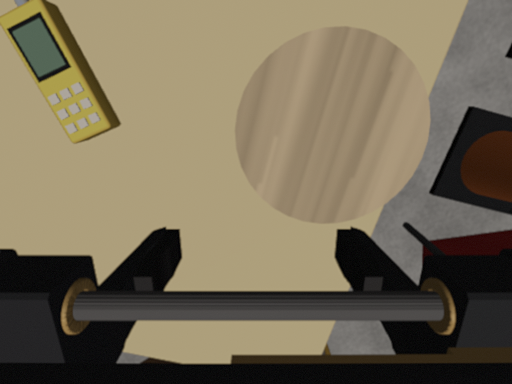

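Candidates for the meter in the top view are the grey box with a screen (380,145), the yellow lookalike (400,275) and the light source with a dial (277,121). I choose (380,145). For the stand I choose the grey one at (165,138), not the purple one at (143,240). Next I check both in close crops.

```bash
python3 - <<'E'
import cv2,numpy as np
t=cv2.imread("pics/top0.png");s=cv2.imread("pics/scene0.png")
f=lambda im,x,y,w,h:cv2.resize(np.clip(im[y:y+h,x:x+w].astype(float)*1.5,0,255).astype(np.uint8),(395,295),interpolation=cv2.INTER_CUBIC)
o=np.vstack([np.hstack([f(t,330,95,100,75+15),f(t,120,90,100,90)]),np.hstack([f(s,90,220,100,90),f(s,315,175,100,90)])])
cv2.imwrite("pics/crop.png",o)
E
```

```text
(no output)
```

View pics/crop.png

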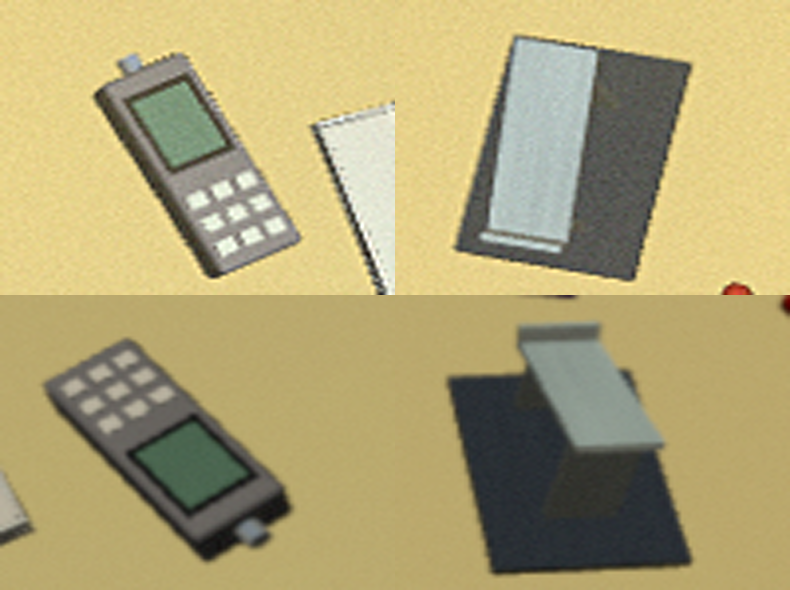

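Top left is the grey meter, screen and connector to the upper left, about (380,145) in the full picture. Top right is the grey stand, with the lip at the bottom of the strip on the robot's side and the high end pointing away. Both choices hold, so I measure now.

```bash
cat > h.py <<'E'
import cv2,numpy as np
from bench import r,eyes
def K(c):
    f=192/np.tan(np.radians(c["fov_y"]/2)); return np.array([[f,0,c["cx"]],[0,f,c["cy"]],[0,0,1]])
def cast(c,px,z):
    p=cv2.undistortPoints(np.float64(px).reshape(-1,1,2),K(c),np.float64(c["dist"]))[:,0]
    d=np.c_[p,np.ones(len(p))]@c["R"]; o=-c["R"].T@c["t"]
    return o+d*((z-o[2])/d[:,2])[:,None]
def proj(c,X):
    return cv2.projectPoints(np.float64(X),cv2.Rodrigues(np.float64(c["R"]))[0],np.float64(c["t"]),K(c),np.float64(c["dist"]))[0][:,0]
def tri(c1,p1,c2,p2):
    A=[]
    for c,p in((c1,p1),(c2,p2)):
        u=cv2.undistortPoints(np.float64(p).reshape(-1,1,2),K(c),np.float64(c["dist"]))[0,0]
        P=np.c_[c["R"],c["t"]]; A+= [u[0]*P[2]-P[0],u[1]*P[2]-P[1]]
    v=np.linalg.svd(np.array(A))[2][-1]; return v[:3]/v[3]
E
python3 - <<'E'
from h import *
for n,box,m in(("top",(330,95,100,100),0),("scene",(90,220,85,90),0)):
    c=eyes.camera(n);im=c["pixels"];x,y,w,h=box
    hsv=cv2.cvtColor(im[y:y+h,x:x+w],cv2.COLOR_BGR2HSV);H,S,V=cv2.split(hsv)
    # body: not the tan table
    table=((H>15)&(H<32)&(S>60)&(V>90))
    body=(~table).astype(np.uint8)
    cnt,lab,st,ce=cv2.connectedComponentsWithStats(cv2.morphologyEx(body,cv2.MORPH_OPEN,np.ones((2,2))))
    i=lab[h//2,w//2]; print(n,"body",st[i],"othersizes",sorted(st[1:,4])[-3:])
    b=(lab==i)
    g=b&(H>35)&(H<90)&(S>50); print("screen n",g.sum())
    ys,xs=np.nonzero(g);sp=cast(c,[[xs.mean()+x,ys.mean()+y]],.034)[0]
    k=b&(S<50)&(V>(150 if n=="top" else 120))
    ys,xs=np.nonzero(k);print("keys n",len(xs),xs.mean()+x,ys.mean()+y)
    kp=cast(c,[[xs.mean()+x,ys.mean()+y]],.034)[0]
    u=(sp-kp)[:2];u/=np.linalg.norm(u);v=np.array([-u[1],u[0]])
    print("screen",sp,"keys",kp,"ang",np.degrees(np.arctan2(u[1],u[0])))
    cs=max(cv2.findContours(b.astype(np.uint8),0,1)[0],key=cv2.contourArea)[:,0]+[x,y]
    for z in(0,.034):
        q=cast(c,cs,z)[:,:2]; a=(q-kp[:2])@u; bb=(q-kp[:2])@v
        mm=np.abs(bb)<.02
        print(z,"u range no-conn",a[np.abs(bb-0.0)>.013].min(),a[(np.abs(bb)>.013)].max(),"all",a.min(),a.max(),"v",bb.min(),bb.max())
E
```

```text
top body [  25   18   52   68 1746] othersizes [np.int32(85), np.int32(684), np.int32(1746)]
screen n 138
keys n 125 389.352 160.128
screen [ 0.47832715 -0.29298746  0.034     ] keys [ 0.41552371 -0.32522328  0.034     ] ang 27.170574326922313
0 u range no-conn -0.03785645434783553 0.12427836714354688 all -0.03785645434783553 0.12650824084380416 v -0.04010347586994965 0.02483958476015079
0.034 u range no-conn -0.03643939119767609 0.11168809206250148 all -0.03643939119767609 0.12276411137345025 v -0.02867511958833039 0.03422867315101766
scene body [  12   15   63   67 2028] othersizes [np.int32(126), np.int32(2028)]
screen n 433
keys n 31 118.45161290322581 250.2258064516129
screen [ 0.47883053 -0.2945137   0.034     ] keys [ 0.41830392 -0.32807072  0.034     ] ang 29.004759633494025
0 u range no-conn -0.05397050285021114 0.11676849580209982 all -0.05419658770641885 0.12438947591279448 v -0.02803657577590879 0.03864147128602026
0.034 u range no-conn -0.02998906664947356 0.13426643769885271 all -0.03018525558570145 0.14159707538212685 v -0.0334865236550293 0.03065123780604152
```

```bash
python3 - <<'E'
from h import *
T=eyes.camera("top");S=eyes.camera("scene")
P={"hiL":((150.4,101.3),(382.6,220.5)),"hiR":((171.1,105.3),(360.6,222)),"loL":((144.1,159.6),(367.7,189.6)),"loR":((164.3,163.8),(347.7,190.9))}
s=np.sin(np.radians(22));Q={}
for k,(a,b) in P.items():
    z=.06+(.13*s if k[0]=="h" else 0)
    Q[k]=cast(T,[a],z)[0]
    print(k,np.round(tri(T,a,S,b),4),"top@z",np.round(Q[k],4),"scene@z",np.round(cast(S,[b],z)[0],4))
# base plate via dark mask in both views on z=.008
for c,(x,y,w,h) in((T,(125,90,80,95)),(S,(320,180,80,90))):
    im=c["pixels"][y:y+h,x:x+w];H,Sa,V=cv2.split(cv2.cvtColor(im,cv2.COLOR_BGR2HSV))
    b=(~((H>15)&(H<32)&(Sa>60)&(V>90))).astype(np.uint8)
    cs=max(cv2.findContours(b,0,1)[0],key=cv2.contourArea)[:,0]+[x,y]
    q=cast(c,cs,.008)[:,:2].astype(np.float32)*1000
    print("plate",cv2.minAreaRect(q))
E
```

```text
hiL [0.5365 0.2002 0.1066] top@z [0.536  0.2    0.1087] scene@z [0.5377 0.1987 0.1087]
hiR [0.5272 0.1559 0.1052] top@z [0.5262 0.155  0.1087] scene@z [0.5294 0.1546 0.1087]
loL [0.4189 0.2268 0.0554] top@z [0.4174 0.2232 0.06  ] scene@z [0.4223 0.2271 0.06  ]
loR [0.4093 0.182  0.0538] top@z [0.4075 0.1778 0.06  ] scene@z [0.414  0.1824 0.06  ]
plate ((476.556884765625, 188.91061401367188), (109.6415786743164, 159.7047576904297), 77.91252136230469)
plate ((457.6217041015625, 194.87881469726562), (116.07844543457031, 209.06468200683594), 77.80597686767578)
```

```bash
cat >> h.py <<'E'
def go(xyz,yaw):
    from scipy.spatial.transform import Rotation as Ro
    s=r.read_state();R=Ro.from_rotvec(s["orientation"]).as_matrix()
    y0=np.degrees(np.arctan2(R[1,0],R[0,0]))
    d=R.T@(np.array(xyz)-s["tool_pos"]); t=-(yaw-y0)/45
    print("t",round(s["clock"],2),"pos",np.round(s["tool_pos"],4),"yaw",round(y0,2),"tilt z",np.round(R[:,2],3),"shift",np.round(d,4),"turn",round(t,4))
E
python3 - <<'E'
from h import *
go((.4492,-.3102,.33),27.2)
E
```

```text
t 0.35 pos [ 0.141  -0.5574  0.4045] yaw 14.2 tilt z [-0.  0. -1.] shift [ 0.3594 -0.164   0.0746] turn -0.289
```

>>> jog_arm(moves=[[0,0.06,-0.027,0.012,-0.1],[0,0.12,-0.055,0.024,-0.2],[0,0.18,-0.082,0.036,-0.289],[0,0.24,-0.11,0.05,-0.289],[0,0.28,-0.128,0.06,-0.289]])

```text
clock: 0.98
tool_pos: [0.3815, -0.364, 0.345]
orientation: [3.053, 0.738, 0.001]
wrist_force: [1.2, -0.3, -0.2]
grip_width: 0.0876
```

```bash
python3 - <<'E'
from h import *
go((.4492,-.3102,.33),27.2)
c=eyes.camera("wrist"); cv2.imwrite("pics/w1.png",c["pixels"])
E
```

```text
t 0.97 pos [ 0.3815 -0.364   0.345 ] yaw 27.19 tilt z [ 0.001 -0.001 -1.   ] shift [ 0.0848 -0.017   0.015 ] turn -0.0002
```

View pics/w1.png

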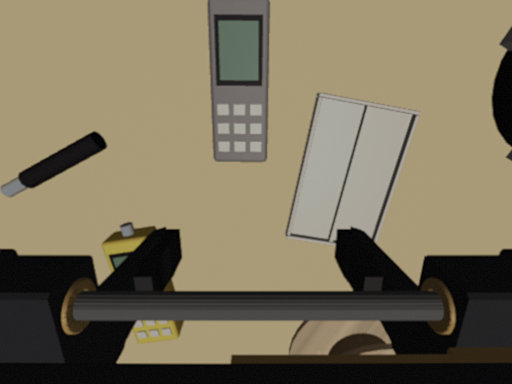

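The wrist view shows the meter upright at columns 210–269, its tail at about row 160 and its screen above. It is the grey one, with nine keys. I take its edges for a finer pose.

```bash
python3 - <<'E'
from h import *
c=eyes.camera("wrist");im=c["pixels"]
H,S,V=cv2.split(cv2.cvtColor(im,cv2.COLOR_BGR2HSV))
table=(H>15)&(H<32)&(S>60)&(V>90)
for n,z in(("left",.034),("right",.034)):
    pts=[]
    for row in range(15,145,5):
        xs=np.nonzero(~table[row,190:285])[0]+190
        # keep main run
        pts.append(((xs.min()-.5) if n=="left" else xs.max()+.5,row))
    for z in (0,.034):
        q=cast(c,pts,z)[:,:2];l=cv2.fitLine(q.astype(np.float32),cv2.DIST_HUBER,0,.01,.01).ravel()
        print(n,pts[0],pts[-1],z,l,np.degrees(np.arctan(l[1]/l[0])))
g=(H>35)&(H<95)&(S>30)&~table; g[:, :200]=0;g[:,280:]=0;g[100:]=0
ys,xs=np.nonzero(g);print("screen",len(xs),xs.mean(),ys.mean(),cast(c,[[xs.mean(),ys.mean()]],.034))
k=(S<60)&(V>125);k[:98]=0;k[160:]=0;k[:,:212]=0;k[:,268:]=0
ys,xs=np.nonzero(k);print("keys",len(xs),xs.mean(),ys.mean(),cast(c,[[xs.mean(),ys.mean()]],.034))
col=[np.nonzero(~table[130:185,x])[0].max()+130.5 for x in range(220,262,4)];print(col)
for z in(0,.034):print(cast(c,[[240,np.median(col)]],z))
E
```

```text
left (np.float64(212.5), 15) (np.float64(216.5), 140) 0 [ 0.8929687   0.4501187   0.45181635 -0.27171355] 26.751297
left (np.float64(212.5), 15) (np.float64(216.5), 140) 0.034 [ 0.8929684   0.45011932  0.45228451 -0.2769474 ] 26.751337
right (np.float64(274.5), 15) (np.float64(270.5), 140) 0 [ 0.8929628   0.4501305   0.47908843 -0.3258966 ] 26.752054
right (np.float64(274.5), 15) (np.float64(270.5), 140) 0.034 [ 0.89296323  0.45012963  0.47668302 -0.3254214 ] 26.752
screen 2388 243.36557788944722 57.39447236180904 [[ 0.48064314 -0.29273129  0.034     ]]
keys 1278 243.8528951486698 134.2433489827856 [[ 0.41799544 -0.32462918  0.034     ]]
[np.float64(167.5), np.float64(167.5), np.float64(167.5), np.float64(167.5), np.float64(167.5), np.float64(167.5), np.float64(167.5), np.float64(167.5), np.float64(167.5), np.float64(167.5), np.float64(167.5)]
[[ 0.37744481 -0.33809461  0.        ]]
[[ 0.38574922 -0.33633415  0.034     ]]
```

```bash
python3 - <<'E'
from h import *
go((.4493,-.3094,.170),27)
E
```

```text
t 1.07 pos [ 0.3832 -0.3611  0.3434] yaw 27.56 tilt z [-0.     0.004 -1.   ] shift [ 0.0823 -0.0147  0.1736] turn 0.0125
```

>>> jog_arm(moves=[[0,0.04,-0.008,0.03,0],[0,0.083,-0.017,0.06,0],[0,0.083,-0.017,0.09,0],[0,0.083,-0.017,0.09,0],[0,0.083,-0.017,0.09,0]])

```text
clock: 1.7
tool_pos: [0.4461, -0.3134, 0.2561]
orientation: [3.053, 0.737, 0.001]
wrist_force: [-0.3, 0.4, 0.3]
grip_width: 0.088
```

```bash
python3 - <<'E'
from h import *
go((.4493,-.3094,.170),27)
c=eyes.camera("wrist"); cv2.imwrite("pics/w2.png",c["pixels"])
go((.4493,-.3094,.170),27)
E
```

```text
t 1.7 pos [ 0.4461 -0.3134  0.2561] yaw 27.15 tilt z [ 0.001 -0.001 -1.   ] shift [ 0.0046 -0.0022  0.0861] turn 0.0033
t 1.75 pos [ 0.4462 -0.3136  0.2565] yaw 27.14 tilt z [ 0.002 -0.002 -1.   ] shift [ 0.0046 -0.0025  0.0865] turn 0.0031
```

View pics/w2.png

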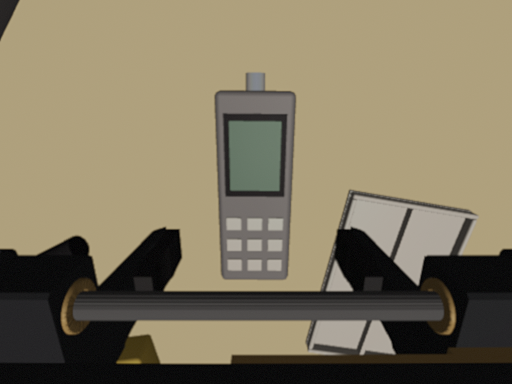

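The wrist view shows the whole meter: head edge at row 93 (columns 216–296), tail edge at row 279 (222–288), connector at (256,81), centred between the fingers.

```bash
python3 - <<'E'
from h import *
c=eyes.camera("wrist")
q=cast(c,[[216,93],[296,93],[222,279],[288,279]],.034);print(q.round(4))
hd,tl=q[:2].mean(0),q[2:].mean(0);d=hd-tl;print(np.linalg.norm(d),np.degrees(np.arctan2(d[1],d[0])),(hd+tl)/2,np.linalg.norm(q[0]-q[1]))
m=(hd+tl)/2
go((m[0],m[1],.17),26.9)
E
```

```text
[[ 0.5066 -0.2511  0.034 ]
 [ 0.5311 -0.2988  0.034 ]
 [ 0.3765 -0.3162  0.034 ]
 [ 0.4012 -0.3646  0.034 ]]
0.14553891863940963 26.73478874962392 [ 0.45384334 -0.3076843   0.034     ] 0.05351451461281849
t 1.8 pos [ 0.4463 -0.3135  0.2567] yaw 27.14 tilt z [ 0.002 -0.002 -1.   ] shift [ 0.0093 -0.002   0.0867] turn 0.0053
```

>>> jog_arm(moves=[[0,0.003,-0.001,0.03,0.005],[0,0.007,-0.002,0.06,0.005],[0,0.007,-0.002,0.08,0.005],[0,0.007,-0.002,0.087,0.005],[0,0.007,-0.002,0.087,0.005]])

```text
clock: 2.42
tool_pos: [0.4516, -0.3079, 0.1687]
orientation: [3.054, 0.732, 0.001]
wrist_force: [-0.9, -0.6, 0.3]
grip_width: 0.0884
```

>>> jog_arm(moves=[[1,0,0,0,0],[1,0,0,0,0],[1,0,0,0,0],[1,0,0,0,0],[1,0,0,0,0]])

```text
clock: 3.05
tool_pos: [0.4517, -0.3075, 0.1684]
orientation: [3.054, 0.733, 0.0]
wrist_force: [-0.7, 0.7, 4.2]
grip_width: 0.0554
```

>>> jog_arm(moves=[[1,0,0,-0.01,0],[1,0,0,-0.03,0],[1,0,0,-0.06,0],[1,0,0,-0.1,0],[1,0,0,-0.14,0]])

```text
clock: 3.68
tool_pos: [0.4512, -0.307, 0.309]
orientation: [-3.054, -0.733, 0.001]
wrist_force: [0.3, 0.2, -1.7]
grip_width: 0.0558
```

```bash
python3 - <<'E'
from h import *
c=eyes.camera("wrist"); cv2.imwrite("pics/w3.png",c["pixels"])
c=eyes.camera("scene"); cv2.imwrite("pics/s3.png",c["pixels"])
go((.4493,-.3094,.170),27);print(r.read_state()["grip_width"],r.read_state()["wrist_force"])
E
```

```text
t 3.77 pos [ 0.4527 -0.3084  0.3128] yaw 26.99 tilt z [ 0.006 -0.006 -1.   ] shift [-0.0038 -0.0019  0.1428] turn -0.0003
0.055741341769500435 [-0.12263749  0.16578874 -3.45286698]
```

View pics/w3.png

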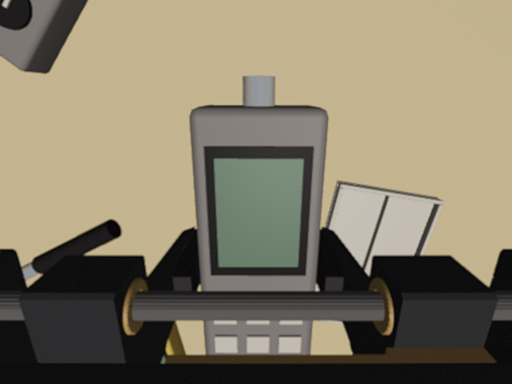

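View pics/s3.png

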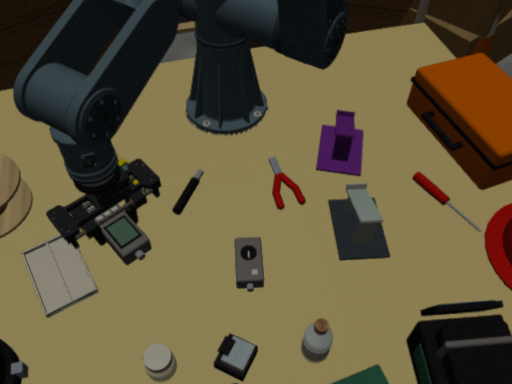

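The meter is held level: head edge at row 107 (193–327), connector at (258,90). In the scene view the source at (248,262) has not moved. I work out the grasp offset.

```bash
python3 - <<'E'
from h import *
from scipy.spatial.transform import Rotation as Ro
s=r.read_state();c=eyes.camera("wrist")
R=Ro.from_rotvec(s["orientation"]).as_matrix();z=s["tool_pos"][2]-.1684
cv2.imwrite("pics/w4.png",c["pixels"])
g=cv2.cvtColor(c["pixels"],cv2.COLOR_BGR2GRAY).astype(int)
print(g[95:125,225].tolist())
for rows,h in((107,.034),(107,.030)):
    q=cast(c,[[193,rows],[327,rows]],z+h);print((q-s["tool_pos"])@R)
go((.45,-.3,.39),-12)
E
```

```text
[180, 180, 180, 181, 181, 181, 180, 181, 183, 170, 97, 36, 53, 71, 84, 95, 100, 103, 109, 114, 118, 123, 128, 130, 130, 130, 130, 130, 131, 130]
[[ 0.07621522 -0.02538524  0.13438763]
 [ 0.07623376  0.02595101  0.13480825]]
[[ 0.07607182 -0.02625247  0.13838031]
 [ 0.07609102  0.02688411  0.13881568]]
t 3.83 pos [ 0.452  -0.3078  0.3101] yaw 26.98 tilt z [ 0.003 -0.003 -1.   ] shift [ 0.0018 -0.0075 -0.0799] turn 0.8663
```

```bash
python3 - <<'E'
from h import *
go((.478,.1893,.34),-12)
E
```

```text
t 3.83 pos [ 0.452  -0.3078  0.3101] yaw 26.98 tilt z [ 0.003 -0.003 -1.   ] shift [ 0.2487 -0.4311 -0.0315] turn 0.8663
```

Going half way, a bit slower than the limit.

>>> jog_arm(moves=[[1,0.015,-0.026,-0.01,0.08],[1,0.04,-0.069,-0.02,0.2],[1,0.065,-0.112,-0.03,0.35],[1,0.09,-0.155,-0.035,0.5],[1,0.115,-0.198,-0.035,0.65]])

```text
clock: 4.45
tool_pos: [0.4635, -0.077, 0.3413]
orientation: [-3.14, 0.069, 0.004]
wrist_force: [-0.2, -0.5, -2.3]
grip_width: 0.0557
```

```bash
python3 - <<'E'
from h import *
go((.478,.1893,.34),-12)
E
```

```text
t 4.45 pos [ 0.4635 -0.077   0.3413] yaw -2.52 tilt z [-0.002  0.001 -1.   ] shift [ 0.0028 -0.2667  0.0016] turn 0.2107
```

>>> jog_arm(moves=[[1,0.001,-0.055,0,0.07],[1,0.001,-0.11,0,0.14],[1,0.002,-0.165,0,0.21],[1,0.003,-0.215,0,0.21],[1,0.003,-0.25,0,0.21]])

```text
clock: 5.08
tool_pos: [0.476, 0.173, 0.3406]
orientation: [3.125, -0.318, -0.006]
wrist_force: [0.1, -1.1, -1.8]
grip_width: 0.0557
```

>>> jog_arm(moves=[[1,0,-0.017,0,0],[1,0,-0.017,0,0],[1,0,-0.017,0,0]])

```text
clock: 5.45
tool_pos: [0.4805, 0.1866, 0.3423]
orientation: [3.124, -0.322, -0.002]
wrist_force: [-0.5, -0.8, -2.3]
grip_width: 0.056
```

```bash
python3 - <<'E'
from h import *
go((.478,.1893,.34),-12)
for n in("wrist","scene","top"):
    c=eyes.camera(n); cv2.imwrite(f"pics/{n}5.png",c["pixels"])
E
```

```text
t 5.45 pos [0.4805 0.1866 0.3423] yaw -11.77 tilt z [-0.001 -0.001 -1.   ] shift [-0.003  -0.0022  0.0023] turn 0.0051
```

View pics/scene5.png

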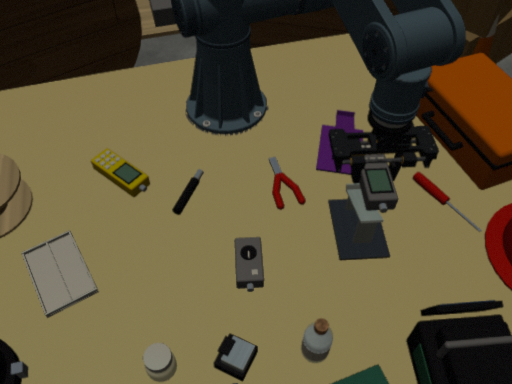

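View pics/wrist5.png

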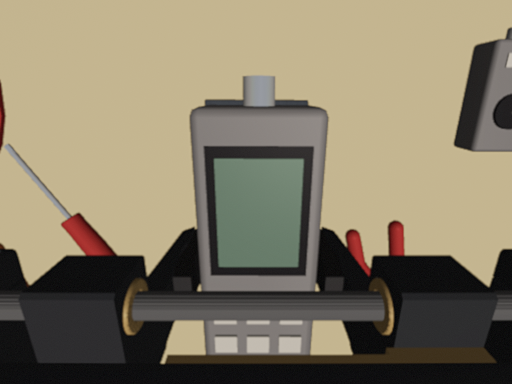

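The wrist view shows the stand plate's far edge (206–308, row 103) parallel behind the meter's head, so the yaw fits. I use that edge to check the side offset.

```bash
python3 - <<'E'
from h import *
from scipy.spatial.transform import Rotation as Ro
s=r.read_state();c=eyes.camera("wrist");R=Ro.from_rotvec(s["orientation"]).as_matrix()
g=cv2.cvtColor(c["pixels"],cv2.COLOR_BGR2GRAY).astype(int)
print(g[103,198:215].tolist(),g[103,300:316].tolist(),g[94:110,225].tolist(),g[94:110,290].tolist())
q=cast(c,[[205.5,103],[308.5,103],[225,99.5],[290,99.5]],.008);print(q.round(4),((q-s["tool_pos"])@R).round(4))
go((.478,.1893,.285),-12)
E
```

```text
[182, 182, 182, 183, 184, 182, 155, 102, 68, 66, 67, 65, 65, 66, 66, 66, 67] [67, 68, 69, 68, 65, 65, 63, 83, 139, 174, 184, 183, 183, 183, 182, 182] [181, 182, 182, 183, 184, 171, 102, 56, 65, 68, 62, 44, 45, 57, 75, 91] [181, 181, 182, 182, 184, 171, 110, 60, 63, 67, 62, 49, 41, 54, 70, 87]
[[0.5632 0.2261 0.008 ]
 [0.5411 0.1201 0.008 ]
 [0.5624 0.2052 0.008 ]
 [0.5485 0.1385 0.008 ]] [[ 0.0726 -0.0557  0.3349]
 [ 0.0727  0.0525  0.3349]
 [ 0.0762 -0.0351  0.3349]
 [ 0.0762  0.033   0.3349]]
t 5.65 pos [0.4807 0.1866 0.343 ] yaw -11.81 tilt z [ 0. -0. -1.] shift [-0.0032 -0.0021  0.058 ] turn 0.0041
```

>>> jog_arm(moves=[[1,-0.003,-0.002,0.015,0.004],[1,-0.003,-0.002,0.035,0.004],[1,-0.003,-0.002,0.055,0.004],[1,-0.003,-0.002,0.058,0.004],[1,-0.003,-0.002,0.058,0.004]])

```text
clock: 6.28
tool_pos: [0.478, 0.1901, 0.2848]
orientation: [3.125, -0.326, -0.001]
wrist_force: [-0.1, 0.0, -3.0]
grip_width: 0.0557
```

```bash
python3 - <<'E'
from h import *
go((.478,.1893,.2566),-12)
E
```

```text
t 6.28 pos [0.478  0.1901 0.2848] yaw -11.91 tilt z [-0.001 -0.    -1.   ] shift [0.0002 0.0008 0.0282] turn 0.002
```

Now I lower slowly and let the deck's top edge pitch the meter within the pads.

>>> jog_arm(moves=[[1,0,0,0.003,0],[1,0,0,0.006,0],[1,0,0,0.009,0],[1,0,0,0.011,0],[1,0,0,0.013,0]])

```text
clock: 6.9
tool_pos: [0.4778, 0.1903, 0.2722]
orientation: [-3.125, 0.325, 0.001]
wrist_force: [-5.4, -0.0, 4.4]
grip_width: 0.0559
```

>>> jog_arm(moves=[[1,0,0,0.001,0],[1,0,0,0.003,0],[1,0,0,0.005,0],[1,0,0,0.006,0],[1,0,0,0.006,0]])

```text
clock: 7.52
tool_pos: [0.4779, 0.1902, 0.2658]
orientation: [-3.125, 0.326, 0.001]
wrist_force: [-4.3, 1.8, 2.6]
grip_width: 0.056
```

```bash
python3 - <<'E'
from h import *
go((.478,.1893,.2566),-12)
for n in("wrist","scene"):
    c=eyes.camera(n); cv2.imwrite(f"pics/{n}6.png",c["pixels"] if n=="wrist" else cv2.resize(c["pixels"][140:260,300:460],(800,600),interpolation=cv2.INTER_CUBIC))
E
```

```text
t 7.53 pos [0.4779 0.1902 0.2658] yaw -11.9 tilt z [-0.  0. -1.] shift [0.0003 0.0009 0.0092] turn 0.0023
```

View pics/wrist6.png

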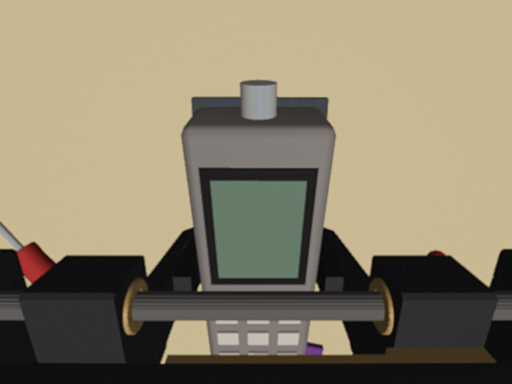

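View pics/scene6.png

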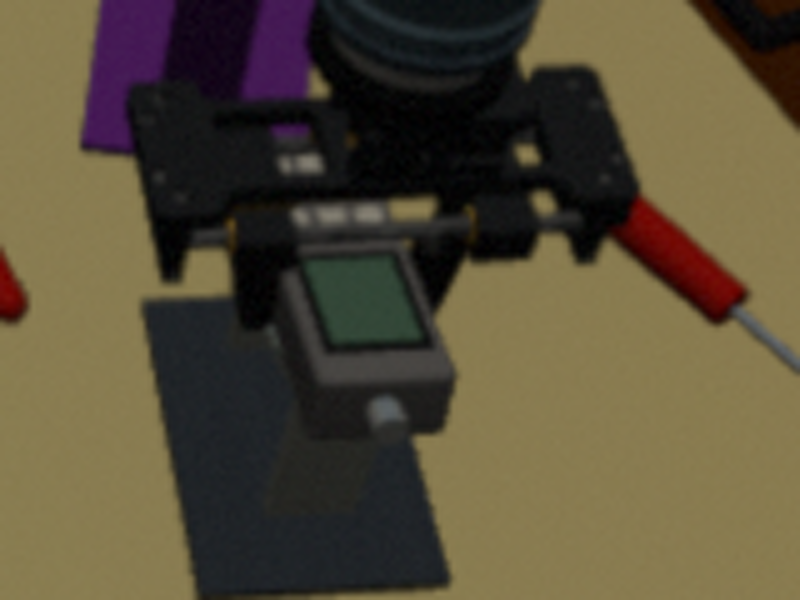

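The meter is pitching nose-up: its head edge has gone from row 107 to about 130, and its front face now shows under the connector at (258,100). I continue down.

>>> jog_arm(moves=[[1,0,-0.001,0.002,0],[1,0,-0.001,0.004,0],[1,0,-0.001,0.006,0],[1,0,-0.001,0.006,0]])

```text
clock: 8.12
tool_pos: [0.4786, 0.1909, 0.26]
orientation: [3.125, -0.326, 0.001]
wrist_force: [-1.5, -1.9, 1.5]
grip_width: 0.0558
```

>>> jog_arm(moves=[[1,0,0,0.001,0],[1,0,0,0.002,0],[1,0,0,0.002,0]])

```text
clock: 8.5
tool_pos: [0.4786, 0.1911, 0.2582]
orientation: [-3.124, 0.326, -0.002]
wrist_force: [-1.4, -1.0, 2.8]
grip_width: 0.0559
```

>>> jog_arm(moves=[[1,0,0.001,0.001,0],[1,0,0.0015,0.0015,0],[1,0,0.0015,0.0015,0]])

```text
clock: 8.88
tool_pos: [0.478, 0.19, 0.2566]
orientation: [-3.124, 0.325, -0.001]
wrist_force: [0.2, 2.4, 3.5]
grip_width: 0.056
```

```bash
python3 - <<'E'
from h import *
go((.478,.1893,.2566),-12)
for n in("wrist","scene"):
    c=eyes.camera(n); cv2.imwrite(f"pics/{n}7.png",c["pixels"] if n=="wrist" else cv2.resize(c["pixels"][140:260,300:460],(800,600),interpolation=cv2.INTER_CUBIC))
E
```

```text
t 8.88 pos [0.478  0.19   0.2566] yaw -11.89 tilt z [ 0.001  0.001 -1.   ] shift [0.0001 0.0007 0.    ] turn 0.0025
```

View pics/wrist7.png

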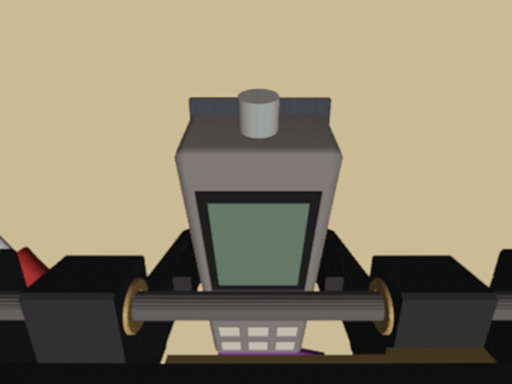

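View pics/scene7.png

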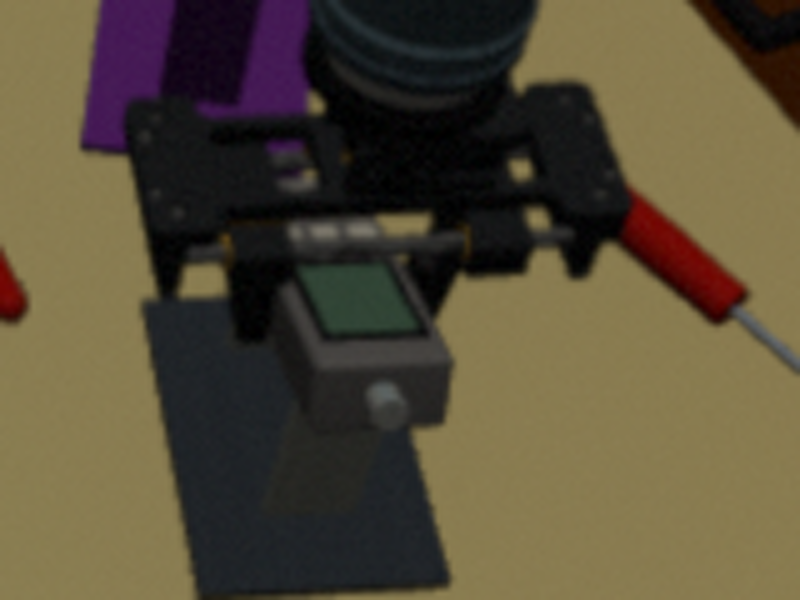

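```bash
python3 - <<'E'
from h import *
from scipy.spatial.transform import Rotation as Ro
s=r.read_state();c=eyes.camera("wrist");R=Ro.from_rotvec(s["orientation"]).as_matrix()
# calibrate: level edge seen at row107; top head edge, bottom of connector etc.
for th in (0,14,16,18,20,22,24):
    a=np.radians(th)
    X=[s["tool_pos"]+R@np.array([x*np.cos(a)-z*np.sin(a),0,.147-(x*np.sin(a)+z*np.cos(a))]) for x,z in((.0762,.0126),(.0762,-.0214),(.088,-.0044+.007))]
    print(th,proj(c,X)[:,1].round(1))
E
```

```text
0 [105.8 103.5  74.6]
14 [124.5  97.6  80.4]
16 [128.8  97.6  82.9]
18 [133.5  97.8  85.8]
20 [138.7  98.2  89.2]
22 [144.3  99.   93.1]
24 [150.4 100.   97.6]
```

By the connector's row (about 92) the pitch is 21–22°, so the meter is nearly flush. I press slightly further to confirm by force.

>>> jog_arm(moves=[[1,0,0.0005,0.001,0],[1,0,0.0005,0.001,0]])

```text
clock: 9.28
tool_pos: [0.4777, 0.1891, 0.2553]
orientation: [3.125, -0.326, -0.001]
wrist_force: [-0.3, 2.0, 3.1]
grip_width: 0.0557
```

>>> jog_arm(moves=[[1,0,0,0.001,0],[1,0,0,0.001,0]])

```text
clock: 9.52
tool_pos: [0.4778, 0.1892, 0.2552]
orientation: [3.124, -0.326, -0.001]
wrist_force: [-3.2, 1.9, 11.2]
grip_width: 0.0555
```

The force jumped from 3 N to 11 N while the height held at 0.2552, so the meter is flush. I release gently.

>>> jog_arm(moves=[[1,0,0,-0.0005,0],[0.28,0,0,-0.0005,0],[0.28,0,0,-0.0005,0],[0.28,0,0,-0.0005,0]])

```text
clock: 10.02
tool_pos: [0.4776, 0.1889, 0.2545]
orientation: [3.124, -0.326, -0.002]
wrist_force: [0.1, -0.5, 0.5]
grip_width: 0.0637
```

```bash
python3 - <<'E'
from h import *
for n in("wrist",):
    c=eyes.camera(n); cv2.imwrite(f"pics/{n}8.png",c["pixels"])
print(r.read_state()["wrist_force"])
E
```

```text
[-0.67091561  0.33274355  0.51624368]
```

View pics/wrist8.png

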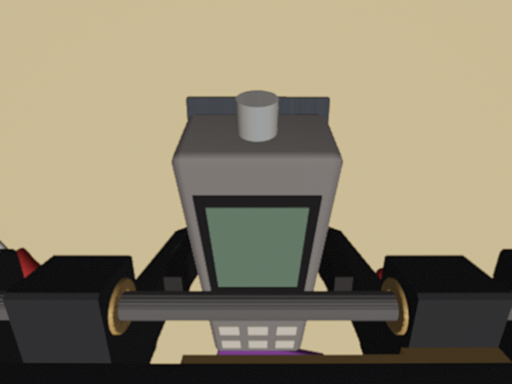

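The jaws are free at 64 mm and the meter has not moved, with the head edge at row 155 and the connector at (258,115). I open fully and rise straight up.

>>> jog_arm(moves=[[0,0,0,0,0],[0,0,0,0,0],[0,0,0,-0.01,0],[0,0,0,-0.04,0],[0,0,0,-0.08,0]])

```text
clock: 10.7
tool_pos: [0.4775, 0.1891, 0.3357]
orientation: [3.124, -0.326, -0.003]
wrist_force: [0.5, 1.1, 0.5]
grip_width: 0.0882
```

>>> jog_arm(moves=[[0,-0.02,0,-0.05,0],[0,-0.07,0.03,-0.08,0],[0,-0.12,0.06,-0.1,0],[0,-0.15,0.1,-0.1,0],[0,-0.15,0.15,-0.1,0]])

```text
clock: 11.32
tool_pos: [0.298, 0.0735, 0.4358]
orientation: [3.125, -0.319, 0.005]
wrist_force: [0.8, -1.1, -0.5]
grip_width: 0.0881
```

```bash
python3 - <<'E'
from h import *
ims=[]
for n in("scene","top","wrist"):
    c=eyes.camera(n); cv2.imwrite(f"pics/{n}9.png",c["pixels"]); ims.append(c["pixels"])
s=cv2.resize(ims[0][150:270,310:430],(400,400),interpolation=3);t=cv2.resize(ims[1][80:200,110:230],(400,400),interpolation=3)
cv2.imwrite("pics/c9.png",np.hstack([s,np.clip(t*1.4,0,255).astype(np.uint8)]))
E
```

```text
(no output)
```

View pics/c9.png

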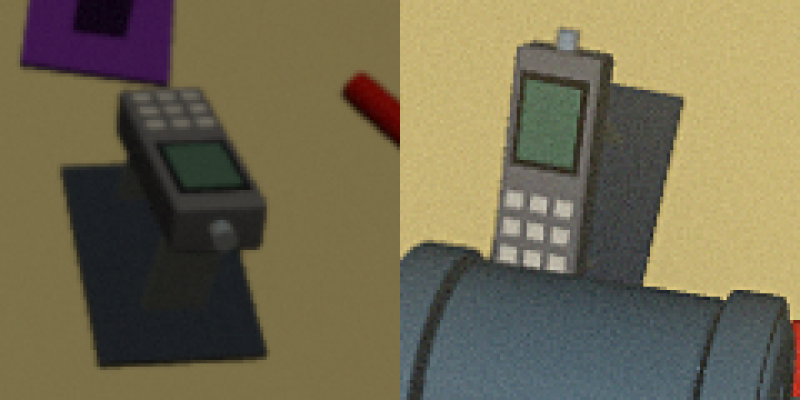

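View pics/wrist9.png

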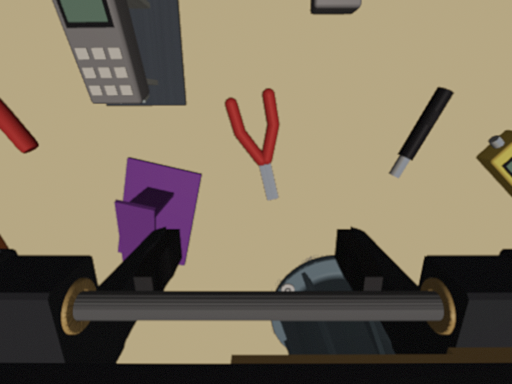

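View pics/scene9.png

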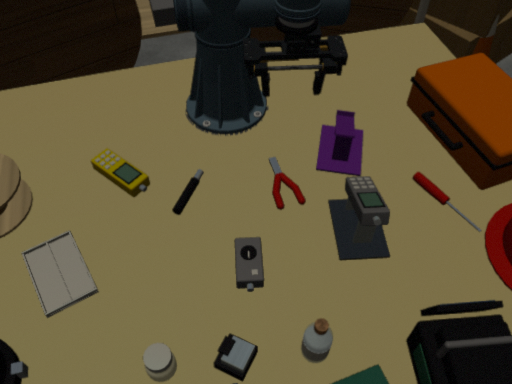

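>>> jog_arm(moves=[[0,0,0.06,0,0],[0,0,0.12,0,0],[0,0,0.18,0,0],[0,0,0.24,0,0],[0,0,0.28,0,0]])

```text
clock: 12.1
tool_pos: [0.2422, -0.2024, 0.4355]
orientation: [3.124, -0.327, 0.001]
wrist_force: [0.8, 0.1, -0.2]
grip_width: 0.0883
```

```bash
python3 - <<'E'
from h import *
w=cv2.imread("pics/wrist9.png")
t=eyes.camera("top");cv2.imwrite("pics/top10.png",t["pixels"])
a=cv2.resize(w[0:120,50:200],(400,320),interpolation=3);b=cv2.resize(t["pixels"][90:190,115:215],(400,400),interpolation=3)
a=np.vstack([a,np.zeros((80,400,3),np.uint8)])
cv2.imwrite("pics/c10.png",np.clip(np.hstack([a,b])*1.5,0,255).astype(np.uint8))
# predicted pixels of tail for gaps, and lip
o=np.array([.4138,.203,.06]);y=np.radians(-12);s=np.radians(22)
ex=np.array([np.cos(y)*np.cos(s),np.sin(y)*np.cos(s),np.sin(s)]);ey=np.array([-np.sin(y),np.cos(y),0]);ez=np.cross(ex,ey)
for g in(0,.005,.01):
  print(g,proj(t,[o+ex*(g+x)+ey*v+ez*z for x,v,z in((0,.028,.034),(0,-.028,.034),(.15,.028,.034),(.15,-.028,.034),(.162,0,.017))]).round(1).tolist())
print("lip",proj(t,[o+ey*v+ez*.012 for v in(.023,-.023)]).round(1).tolist())
E
```

```text
0 [[136.0, 162.4], [161.0, 167.5], [144.2, 93.1], [170.3, 98.0], [160.3, 88.9]]
0.005 [[136.2, 160.2], [161.3, 165.3], [144.5, 90.7], [170.7, 95.6], [160.6, 86.6]]
0.01 [[136.5, 158.0], [161.6, 163.1], [144.8, 88.3], [171.0, 93.1], [160.9, 84.2]]
lip [[141.4, 160.4], [161.6, 164.5]]
```

View pics/c10.png

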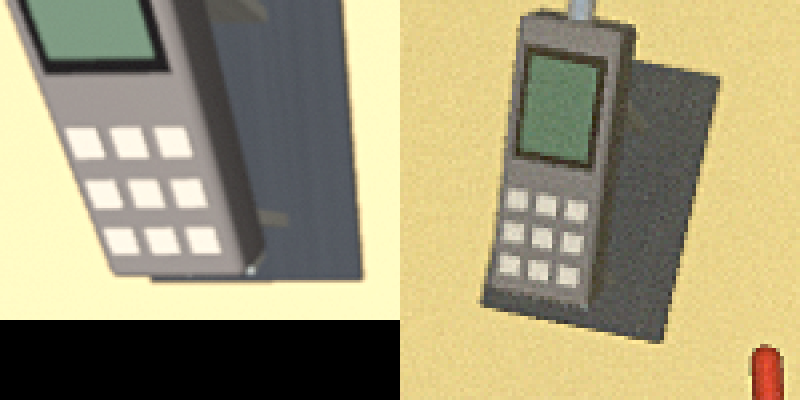

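The tail corners sit at (137,163) and (161,166) in the top view and the head corners at (145,94) and (170,96). These match a meter lying flush with about 0–3 mm of gap to the lip. The source is still at (248,262) in the scene view, and the arm is clear of everything.

```bash
python3 - <<'E'
from h import *
a=cv2.imread("pics/top10.png").astype(int);t=eyes.camera("top")["pixels"].astype(int)
print("diff at stand",np.abs(a-t)[85:190,110:220].mean(), "source",np.abs(cv2.imread("pics/top0.png").astype(int)-t)[90:152,255:300].mean(),"max blur diff")
print(r.sign_off())
E
```

```text
diff at stand 2.9963347763347765 source 3.08494623655914 max blur diff
the job is handed in; nothing more can be done
None
```

The meter is on the grey sloped stand: screen up, connector end uppermost, in line with the slope and centred on the strip. I handed the job in at about 12.2 s, with the gripper open and the arm clear of everything.

- **Grip and placing:** I gripped the meter across its width and carried it level. I then lowered it onto the deck's top edge, which pitched it to the slope in the pads, and released it once it lay flush.
- **Flush with the deck:** the wrist camera gave a pitch of about 21–22° against the 22° slope. The force rose from 3 N to 11 N within 2 mm of the height I expected for a flush fit.
- **Gap to the lip:** the top view puts the bottom end about 0–3 mm from the lip. I had aimed for 5 mm, and the difference is within the camera's accuracy of about 2 mm. The lip itself was almost hidden in the last pictures, so I worked the gap out from the meter's corners rather than seeing it directly.
- **Stability and bystander:** pictures of the stand before and after the last check differed only by image noise. So did those of the light source since the start.

During the lowering I once shifted 1 mm sideways the wrong way. I corrected it before releasing.

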